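Find the dwell of an index drive by feel and lock it

ROBOT

A 6-joint arm with a two-finger parallel gripper is mounted at the origin on the work surface. World frame = base frame: x ahead of the robot, y to its left, z up, the work surface at z = 0. Lengths are in m, angles in rad, forces in N, time in s.
With the tool pointing down it reaches from about 0.375 to 0.75 m from the base axis. Payload 9 kg.
Tool frame: the origin (TCP) lies at the very end of the fingers, on their centre line; the grasp point (between the pads) lies grip_depth behind it (grip_depth is the distance from the TCP to the grasp point, in m); y points along the fingers, z is the direction in which the jaws open and shut, and the axes are right-handed (so a half turn about y gives the same grasp; the last joint's range is limited). The gripper opens to 85 mm and grips with 20 to 120 N. Pads are 22 mm wide; open, the fingers measure 114 mm over their backs; the gripper's body (76 mm by 85 mm) begins 54 mm behind the grasp point. The pads swing forward as they close: fully open they stand 13 mm farther back than shut.
Start: joints at [0.986, 0.104, 0.097, 1.564, 0, 1.353], TCP at [0.215, 0.56, 0.231] pointing down, gripper open.
Joint ranges: [-2.99, 2.99], [-0.84, 1.86], [-1.1, 1.16], [-1.84, 2.11], [-1.51, 1.56], [-3.14, 3.14]. Speed limits (rad/s): [2.22, 2.22, 2.57, 3.14, 3.14, 3.14].

INTERFACE

Orientations are given as a rotation vector (axis times angle).
In Python, from plant import observe, camera, camera_params, finish_job, find_in, silhouettes, grip_depth gives the robot as it stands.
- The arm moves only by the shell command python3 -m inch 'ROWS'. ROWS is JSON, a list of rows, each a list of 3 entries, a list of its own where there are three numbers: the opening, from 0 (shut) to 1 (fully open), then the shift along the tool's x, y, z in m, then the turn, a rotation vector about the tool's x, y, z in degrees. In form: [[jaw, [x, y, z], [wx, wy, wz]], ...]. A call has exactly 8 rows; each row shifts and turns the commanded pose from where the row before left it, along the tool's axes as they then stand; what a row does not reach is not made up. A row lasts 1/8 s, in which the tool goes at most 62.5 mm and 10.7 degrees, less where a joint would pass 70% of its speed; a pose out of reach is approached as far as the arm can. A call with a gripper value outside its range is refused whole. The fingers move at their own pace and stop on an object; the grip force is fixed at half the most. Time passes only in rows, so rows that do not move let the fingers close, or fill a call up. It gives the time, the measured TCP pose, the force and the opening at its end, in the units of the state.
- observe(): the state, without advancing time (a new reading comes with each control period).
- camera(name): name is "scene" or "top" or "wrist"; returns the picture (480x640x3 uint8, blue, green, red); there is no depth.
- camera_params(name): a dict with "K" (3x3 intrinsics, pixels), "k1" (the pictures are not rectified: a ray, as slopes to the right and down, at radius r is drawn at 1 + k1 r^2 times it, then the intrinsics apply), "R" (3x3) and "t" (3): a world point X has camera coordinates R X + t. Camera axes: x right, y down, z forward; pixel columns grow to the right and rows downward; lengths in m; the calibration is good to about 2 mm. A picture is of the moment at which its call begins: read the wrist's pose just before it. camera_params takes no time and is no camera call; for the wrist camera it gives the pose at the moment of the call.
- finish_job(): hands the job in, once; it reports no verdict.
Trained networks look in the newest picture that a camera, given by its name, has taken for a name from the list of things; names that differ only in an ending like _2 or _b are one class to them, and where a whole thing is asked for, a point or a joint stands for the part that bears it (a point fixed in the world has none). Each returns a list of dicts, best first, with "score" (0 to 1); they miss things now and then, are a little off and sometimes report something else, mostly with a low value. They report only what shows in the picture. A call takes as long as a camera call.
- find_in(camera, thing): "location" ([x, y, z] in m, in world coordinates, good to about 4 mm: the middle of the surface that is visible of it).
- silhouettes(camera, thing): "region" (480x640 bool, what is visible of it).
The state is a dict: "t": time; "qpos": joint angles; "joint_vel": joint speeds; "effort": joint torques, N m; "eef_pos": TCP position; "ee_rot": TCP orientation; "ft_force": force on the tool from outside, world axes, zero at the start; "torque": the same for the moment, N m; "gripper_width": finger opening in m.
Only numpy, scipy, OpenCV 4.12 (cv2) and the standard library are available. Lean on these libraries where they do the work, as an engineer would, in place of code of your own. Each camera call takes 0.05 s, during which the arm holds its last target. There are 200 camera calls.

TASK

Lock the index drive for transport: turn the black wing knob on its input shaft by feel until the drive drops into its hidden dwell (the next one is less than a quarter turn clockwise), let the knob go there then push the steel lock plunger on the top cover fully home. The plunger only goes in at the dwell, so never force it, and leave the things lying around the drive where they are.

Things in the scene. Friction and masses are not known exactly. Their poses are not given: they have to be found in the camera images.
- index_drive: grey cast gearbox, housing 206 x 186 mm, fixed to the bench by a foot 250 x 200 mm; origin on the bench, on the axis of its upright input shaft; z up. Round grey top cover, 180 mm across, face 130 mm above the bench. A brass oil plug with a square head (22 mm across, 16 mm high) stands on the cover at x = +53, y = +53 mm: not part of the job
- knob_grip (a point): black wing knob: a bar 64 mm long (along x), 14 mm thick (along y), from 169 to 211 mm above the bench, over a hub 33 mm across (top at 171 mm). This point: the bar's centre, on the shaft axis, 196 mm above the bench; z up. It is clamped on a plain shaft at any angle, so its direction does not tell where the dwell is; at the start the dwell lies 20 to 75 degrees farther clockwise
- shaft_seal (a point): where the input shaft leaves the top cover, on its axis, 130 mm above the bench; axes as the drive's. Inside, a sprung roller runs on a face with one notch, the dwell, each half turn. Steady drag 0.15 N m while turning. From 5 degrees before the dwell the roller pulls the shaft on: torque dips below zero (to -0.4); past the middle it resists, up to 0.5. Let go within 2 degrees, it centres and stays
- plunger_top (a point): centre of the top of the lock plunger: a plain steel round button, 26 mm across, 9 mm thick, on the top cover at x = -53, y = -53 mm in the drive's frame (75 mm from the shaft axis); its top stands 158 mm above the bench when out and 144 mm when home
- lock_plunger (a joint): how far the lock plunger is pushed in, m: 0 out (at the start), 0.014 fully home. About 3 N of friction resists it and it stays where it is left. Away from the dwell its round-nosed pin meets a solid steel face after 2.5 mm; at the dwell (within about 2 degrees) it goes in the whole 14 mm, to a hard stop
- spanner: bystander: open-ended spanner, 180 mm long, lying on the bench beside the drive
- coupling_hub: bystander: aluminium coupling hub, a ring 52 mm across and 34 mm high; origin under its centre
- bearing: bystander: ball bearing, 62 mm across and 16 mm high; origin under its centre
- screw_bin: bystander: blue open plastic bin, 160 x 100 x 75 mm; origin under its centre

How it is judged:
By the outcome, as a careful person would: the job done as asked, in the order asked, and still so for the second after the job is handed in, with the robot touching nothing.
It also fails if it takes over 61 s, if anything falls off the work surface, if the arm or the gripper's body presses on something with over 40 N, if the wrist force passes 120 N, or if a joint passes its speed limit or range.

## Working session

There is one attempt and no reset: what is moved stays moved. The work goes in short steps, Python scripts to look and compute and a shell command to move; the robot and the scene stay as the last step left them, time stands still between calls to the robot, and variables do not carry over. Pictures are saved under pics/ and viewed, about 8 in all and at most 12, crops included, and the job is handed in when it is done.

```bash
ls; mkdir -p pics; python3 - <<'E'
from plant import *
import cv2,numpy as np
s=observe()
print({k:np.round(v,4) for k,v in s.items()}, grip_depth)
for c in ("scene","top"):
    im=camera(c); cv2.imwrite(f"pics/{c}0.png",im)
    for n in ("index_drive","knob_grip","plunger_top"):
        print(c,n,[(np.round(d['location'],4),round(d['score'],2)) for d in find_in(c,n)[:2]])
E
```

```text
pics
{'t': np.float64(0.0), 'qpos': array([ 0.9863,  0.1047,  0.0964,  1.5639, -0.    ,  1.3531]), 'joint_vel': array([-0.0006, -0.0014,  0.002 , -0.0009,  0.0004,  0.0012]), 'effort': array([ 6.00000e-04, -5.56931e+01,  5.03649e+01,  1.71000e-02,
       -4.00000e-04,  0.00000e+00]), 'eef_pos': array([0.215 , 0.5598, 0.2305]), 'ee_rot': array([-1.5528,  0.2882, -0.2874]), 'ft_force': array([ 0.8818, -0.3899, -0.3854]), 'torque': array([ 0.0245,  0.0087, -0.0468]), 'gripper_width': np.float64(0.0855)} 0.0187
scene index_drive [(array([0.6495, 0.0661, 0.1119]), 0.77)]
scene knob_grip [(array([0.5878, 0.07  , 0.1835]), 0.86)]
scene plunger_top [(array([ 0.7039, -0.1004,  0.0079]), 0.59), (array([ 0.5676, -0.0017,  0.1557]), 0.55)]
top index_drive [(array([0.5681, 0.0645, 0.1319]), 0.62)]
top knob_grip [(array([0.5793, 0.0707, 0.2118]), 0.82)]
top plunger_top [(array([ 0.5597, -0.002 ,  0.1595]), 0.48)]
```

View pics/scene0.png

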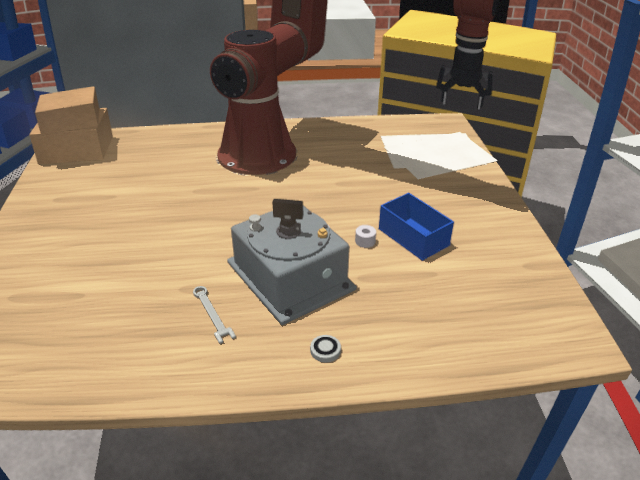

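View pics/top0.png

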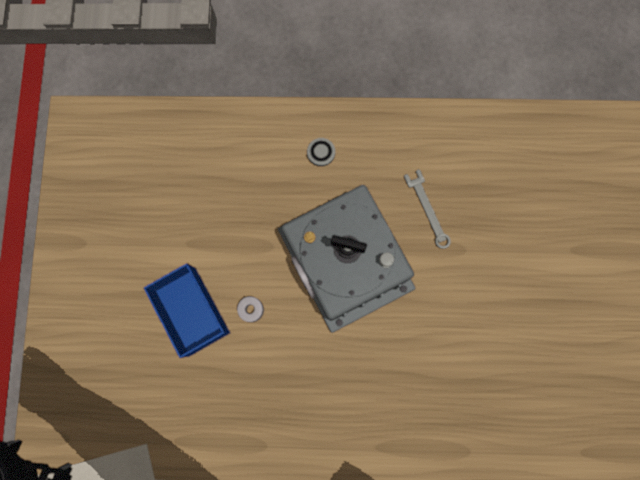

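The scene view shows the drive with the knob at (288,215), plunger at (255,222) and brass plug at (322,233). In the top view, the knob is at (348,245), the plunger at (386,260) and the plug at (309,237). Next I convert these to poses.

```bash
cat > h.py <<'E'
from plant import *
import cv2,numpy as np
from scipy.spatial.transform import Rotation as R
def onplane(c,px,z,P=None):
    P=P or camera_params(c); px=np.atleast_2d(px).astype(float)
    K=np.array(P['K']); d=(px-[K[0,2],K[1,2]])/[K[0,0],K[1,1]]
    u=d.copy()
    for _ in range(20): u=d/(1+P['k1']*(u**2).sum(1,keepdims=True))
    Rm=np.array(P['R']); C=-Rm.T@np.array(P['t'])
    r=np.c_[u,np.ones(len(u))]@Rm
    return C+r*((z-C[2])/r[:,2])[:,None]
def tool():
    s=observe(); r=R.from_rotvec(s['ee_rot']); return s,np.array(s['eef_pos']),r
def blob(c,n):
    d=silhouettes(c,n)
    if not d: return None
    m=d[0]['region']; return np.argwhere(m)[:,::-1],d[0]['score']
def barang(c,P=None):
    p,_=blob(c,'knob_grip'); return p
E
python3 - <<'E'
from h import *
camera('top')
pl=onplane('top',[386.5,260],.158)[0]; pg=onplane('top',[309.5,237.5],.146)[0]
print('plunger',pl,'plug',pg,'mid',(pl+pg)/2,np.linalg.norm((pl-pg)[:2]), 'drive ang',np.degrees(np.arctan2(*(pg-pl)[1::-1]))-45)
p,sc=blob('top','knob_grip'); print(sc,len(p),p.min(0),p.max(0))
print(onplane('top',[[332,240],[366,245]],.211))
r=cv2.minAreaRect(p.astype(np.float32)); print(r)
s,x,r=tool(); print(r.as_matrix().round(3))
im=camera('top'); cv2.imwrite('pics/topc.png',cv2.resize(im[180:340,260:430],None,fx=4,fy=4,interpolation=cv2.INTER_CUBIC)[:600])
P=camera_params('wrist'); Rm=np.array(P['R']); print('cam in tool',r.inv().apply(-Rm.T@np.array(P['t'])-x), (r.as_matrix().T@Rm.T).round(2))
E
```

```text
plunger [ 0.55940442 -0.00448038  0.158     ] plug [0.60090099 0.13802025 0.146     ] mid [0.58015271 0.06676994 0.152     ] 0.148419660735654 drive ang 28.764294560738023
0.76 566 [330 235] [366 258]
[[0.58566706 0.09592708 0.211     ]
 [0.57785765 0.03656224 0.211     ]]
((347.1292419433594, 247.93458557128906), (36.49491882324219, 20.912168502807617), 10.007980346679688)
[[ 0.933 -0.     0.359]
 [-0.359 -0.     0.933]
 [-0.    -1.    -0.   ]]
cam in tool [-0.06671817 -0.14246285 -0.00025181] [[-0.    0.97  0.26]
 [-0.   -0.26  0.97]
 [ 1.    0.    0.  ]]
```

View pics/topc.png

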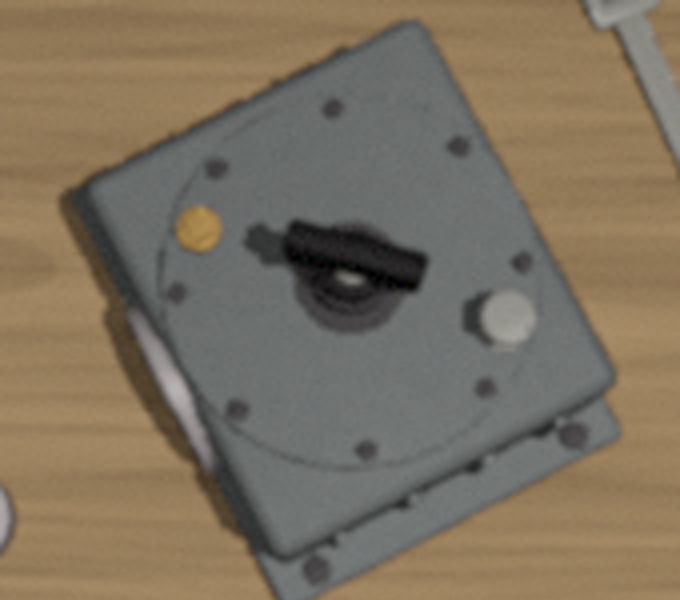

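The crop shows the wing bar running from (290,235) to (425,270), with the plunger at (508,318) and the plug at (199,229). That puts the shaft axis at about (0.580, 0.067) and the bar at about 75° from +x. I move above it and rotate the tool so the clockwise range is free.

```bash
python3 -m inch '[[1,[0.05,-0.005,-0.032],[0,0,0]],[1,[0.05,-0.005,-0.032],[0,0,0]],[1,[0.05,-0.005,-0.032],[0,0,0]],[1,[0.05,-0.005,-0.032],[0,0,0]],[1,[0.05,-0.005,-0.032],[0,0,0]],[1,[0.05,-0.005,-0.032],[0,0,0]],[1,[0.05,-0.005,-0.032],[0,0,0]],[1,[0.05,-0.005,-0.032],[0,0,0]]]'
python3 -m inch '[[1,[0.039,0,-0.024],[0,0,0]],[1,[0.039,0,-0.024],[0,0,0]],[1,[0.039,0,-0.025],[0,0,0]],[1,[0,0,0],[0,-10,0]],[1,[0,0,0],[0,-10,0]],[1,[0,0,0],[0,-10,0]],[1,[0,0,0],[0,-10,0]],[1,[0,0,0],[0,-10,0]]]'
python3 -m inch '[[1,[0,0,0],[0,-10,0]],[1,[0,0,0],[0,-10,0]],[1,[0,0,0],[0,-10,0]],[1,[0,0,0],[0,-10,0]],[1,[0,0,0],[0,-6.4,0]],[1,[0,0,0],[0,0,0]],[1,[0,0,0],[0,0,0]],[1,[0,0,0],[0,0,0]]]'
python3 - <<'E'
from h import *
s,x,r=tool(); print(s['t'],x,r.as_matrix().round(3),s['qpos'].round(3),s['ft_force'],s['torque'])
P=camera_params('wrist'); im=camera('wrist'); cv2.imwrite('pics/w1.png',im)
import pickle; pickle.dump(P,open('P1.pkl','wb'))
for n in ('knob_grip','plunger_top'):
  print(n,[(d['location'],d['score']) for d in find_in('wrist',n)])
E
```

```text
t: 1.55
eef_pos: [0.4977, 0.1759, 0.2717]
ee_rot: [-1.551, 0.287, -0.288]
ft_force: [1.1, 0.7, 1.2]
gripper_width: 0.0853
t: 2.55
eef_pos: [0.5798, 0.0676, 0.2713]
ee_rot: [-1.533, -0.401, 0.401]
ft_force: [0.0, 0.0, -0.1]
gripper_width: 0.0855
t: 3.55
eef_pos: [0.5798, 0.0676, 0.2713]
ee_rot: [-1.32, -1.018, 1.018]
ft_force: [0.2, 0.6, -0.0]
gripper_width: 0.0855
3.55 [0.57982229 0.06758976 0.27131866] [[ 0.254  0.    -0.967]
 [ 0.967  0.     0.254]
 [ 0.    -1.    -0.   ]] [-0.108  0.067  0.131  1.635  0.    -1.422] [ 0.19826453  0.60201054 -0.02335691] [ 0.02347064  0.02066382 -0.03296814]
knob_grip [([0.5809, 0.0658, 0.2145], 0.94)]
plunger_top [([0.5643, -0.0036, 0.1579], 0.6)]
```

View pics/w1.png

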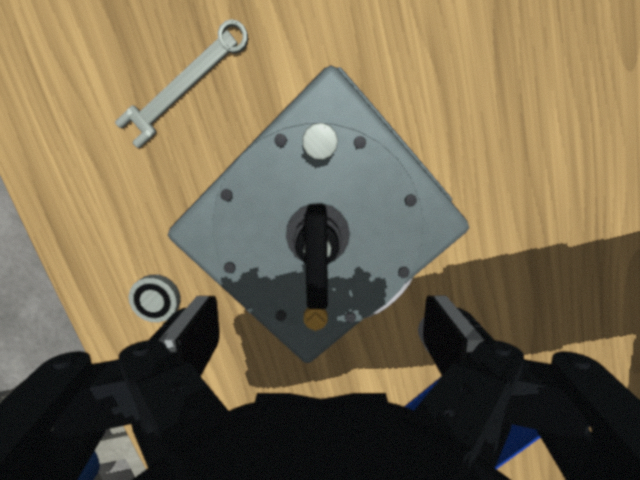

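The wrist view shows the bar from (317,206) to (317,306), vertical in the image between the fingers. The plunger is at (320,141).

```bash
python3 - <<'E'
from h import *
import pickle; P=pickle.load(open('P1.pkl','rb'))
s,x,r=tool()
im=cv2.imread('pics/w1.png'); 
for row in (215,240,260,280,300):
  g=im[row,290:345].max(1); c=np.where(g<45)[0]+290; print(row,c.min() if len(c) else 0,c.max() if len(c) else 0)
for n,px,z in (('bar',[[317,206],[317,306]],.211),('plunger',[320,141],.158),('plug',[316,319],.146)):
  w=onplane('wrist',px,z,P); print(n,w,(w-x)@r.as_matrix())
  if n=='bar': d=w[1]-w[0]; print(np.linalg.norm(d),np.degrees(np.arctan2(d[1],d[0])))
  elif n=='plunger': p=w[0]
  else: print((p+w[0])/2,np.linalg.norm((p-w[0])[:2]))
E
```

```text
215 304 326
240 296 338
260 303 332
280 305 327
300 306 328
bar [[0.57225172 0.0337911  0.211     ]
 [0.5887565  0.09631137 0.211     ]] [[-0.03461248  0.06031037 -0.00125284]
 [ 0.03004947  0.060316   -0.00140764]]
0.06466213513593293 75.21181656197676
plunger [[ 0.56089544 -0.00318009  0.158     ]] [[-0.07325848  0.11330698  0.00038387]]
plug [[0.60125362 0.13742499 0.146     ]] [[ 0.07298151  0.12531976 -0.00309846]]
[0.58107453 0.06712245 0.152     ] 0.1462824953228866
```

Axis offset in the tool frame is about x -1.2 mm, z -1.3 mm, and the bar length of 64.7 mm agrees with the given size. I descend to TCP z of about 0.177 and close.

```bash
python3 -m inch '[[1,[-0.001,0.02,-0.0013],[0,0,0]],[1,[0,0.025,0],[0,0,0]],[1,[0,0.025,0],[0,0,0]],[1,[0,0.024,0],[0,0,0]],[0.4,[0,0,0],[0,0,0]],[0,[0,0,0],[0,0,0]],[0,[0,0,0],[0,0,0]],[0,[0,0,0],[0,0,0]]]'
python3 -c "
from h import *
s,x,r=tool();print(s['ft_force'].round(2),s['torque'].round(3),s['gripper_width'])"
```

```text
t: 4.7
eef_pos: [0.5824, 0.0659, 0.1786]
ee_rot: [-1.322, -1.022, 1.017]
ft_force: [16.1, -3.7, -2.4]
gripper_width: 0.0134
[16.11 -3.69 -2.36] [-0.35  -2.459  0.191] 0.013400967566167826
```

The 16 N sideways load means the knob sits about 1.5 mm further +x. I relieve that, then start turning.

```bash
python3 -m inch '[[0,[0,0,-0.0008],[0,0,0]],[0,[0,0,-0.0008],[0,0,0]],[0,[0,0,0],[0,1.5,0]],[0,[0,0,0],[0,1.5,0]],[0,[0,0,0],[0,1.5,0]],[0,[0,0,0],[0,1.5,0]],[0,[0,0,0],[0,1.5,0]],[0,[0,0,0],[0,1.5,0]]]'
cat > f.py <<'E'
from h import *
s,x,r=tool();z=r.as_matrix()[:,2];print('yaw',round(np.degrees(np.arctan2(z[1],z[0])),2),'F',s['ft_force'].round(1),'M',s['torque'].round(3),'w',round(s['gripper_width'],4),'x',x.round(4),'q6',s['effort'][5].round(3))
E
python3 f.py
```

```text
t: 5.7
eef_pos: [0.5822, 0.066, 0.1785]
ee_rot: [-1.377, -0.9, 0.9]
ft_force: [-2.8, 0.1, 7.9]
gripper_width: 0.0133
yaw 156.36 F [-2.8  0.1  7.9] M [0.11  0.845 0.243] w 0.0133 x [0.5822 0.066  0.1785] q6 -0.129
```

```bash
python3 -m inch '[[0,[0,0,0],[0,0.6,0]],[0,[0,0,0],[0,0.6,0]],[0,[0,0,0],[0,0.6,0]],[0,[0,0,0],[0,0.6,0]],[0,[0,0,0],[0,0.6,0]],[0,[0,0,0],[0,0.6,0]],[0,[0,0,0],[0,0.6,0]],[0,[0,0,0],[0,0.6,0]]]'; python3 f.py
for i in 1; do python3 -m inch '[[0,[0,0,0],[0,0.4,0]],[0,[0,0,0],[0,0.4,0]],[0,[0,0,0],[0,0.4,0]],[0,[0,0,0],[0,0.4,0]],[0,[0,0,0],[0,0.4,0]],[0,[0,0,0],[0,0.4,0]],[0,[0,0,0],[0,0.4,0]],[0,[0,0,0],[0,0.4,0]]]'; python3 f.py; done
```

```text
t: 6.7
eef_pos: [0.582, 0.0662, 0.1785]
ee_rot: [-1.404, -0.837, 0.837]
ft_force: [-4.3, 0.6, 9.4]
gripper_width: 0.0133
yaw 151.59 F [-4.3  0.6  9.4] M [0.208 0.978 0.251] w 0.0133 x [0.582  0.0662 0.1785] q6 0.072
t: 7.7
eef_pos: [0.5819, 0.0662, 0.1785]
ee_rot: [-1.42, -0.794, 0.794]
ft_force: [-6.7, 1.9, 9.1]
gripper_width: 0.0134
yaw 148.4 F [-6.7  1.9  9.1] M [0.258 1.068 0.135] w 0.0134 x [0.5819 0.0662 0.1785] q6 0.042
```

```bash
python3 -m inch '[[0,[0,0,0],[0,0.3,0]],[0,[0,0,0],[0,0.3,0]],[0,[0,0,0],[0,0.3,0]],[0,[0,0,0],[0,0.3,0]],[0,[0,0,0],[0,0.3,0]],[0,[0,0,0],[0,0.3,0]],[0,[0,0,0],[0,0.3,0]],[0,[0,0,0],[0,0.3,0]]]'; python3 f.py
```

```text
t: 8.7
eef_pos: [0.5818, 0.0663, 0.1785]
ee_rot: [-1.432, -0.762, 0.762]
ft_force: [-5.7, 1.2, 10.4]
gripper_width: 0.0132
yaw 145.99 F [-5.7  1.2 10.4] M [0.295 1.176 0.015] w 0.0132 x [0.5818 0.0663 0.1785] q6 -0.044
```

```bash
python3 -m inch '[[0,[0,0,0],[0,0.25,0]],[0,[0,0,0],[0,0.25,0]],[0,[0,0,0],[0,0.25,0]],[0,[0,0,0],[0,0.25,0]],[0,[0,0,0],[0,0.25,0]],[0,[0,0,0],[0,0.25,0]],[0,[0,0,0],[0,0.25,0]],[0,[0,0,0],[0,0.25,0]]]'; python3 f.py
```

```text
t: 9.7
eef_pos: [0.5817, 0.0663, 0.1785]
ee_rot: [-1.442, -0.735, 0.735]
ft_force: [-6.4, 1.4, 9.7]
gripper_width: 0.0129
yaw 143.98 F [-6.4  1.4  9.7] M [ 0.397  1.286 -0.224] w 0.0129 x [0.5817 0.0663 0.1785] q6 -0.268
```

The torque is dipping clearly below zero, so this is the dwell entry. I continue in small steps.

```bash
python3 -m inch '[[0,[0,0,0],[0,0.2,0]],[0,[0,0,0],[0,0.2,0]],[0,[0,0,0],[0,0.2,0]],[0,[0,0,0],[0,0.2,0]],[0,[0,0,0],[0,0.2,0]],[0,[0,0,0],[0,0.2,0]],[0,[0,0,0],[0,0.2,0]],[0,[0,0,0],[0,0.2,0]]]'; python3 f.py
```

```text
t: 10.7
eef_pos: [0.5816, 0.0664, 0.1785]
ee_rot: [-1.449, -0.713, 0.714]
ft_force: [-6.7, 1.9, 9.2]
gripper_width: 0.0134
yaw 142.41 F [-6.7  1.9  9.2] M [0.346 1.292 0.067] w 0.0134 x [0.5816 0.0664 0.1785] q6 0.037
```

```bash
python3 -m inch '[[0,[0,0,0],[0,0.15,0]],[0,[0,0,0],[0,0.15,0]],[0,[0,0,0],[0,0.15,0]],[0,[0,0,0],[0,0.15,0]],[0,[0,0,0],[0,0.15,0]],[0,[0,0,0],[0,0.15,0]],[0,[0,0,0],[0,0.15,0]],[0,[0,0,0],[0,0.15,0]]]'; python3 f.py
```

```text
t: 11.7
eef_pos: [0.5816, 0.0664, 0.1785]
ee_rot: [-1.455, -0.698, 0.698]
ft_force: [-6.0, 1.3, 9.4]
gripper_width: 0.0131
yaw 141.23 F [-6.   1.3  9.4] M [0.37  1.365 0.354] w 0.0131 x [0.5816 0.0664 0.1785] q6 0.324
```

Torque rose from -0.22 through 0.07 to 0.35, so the middle lies near yaw 142°. I back off 0.7°, release and rise.

```bash
python3 -m inch '[[0,[0,0,0],[0,-0.35,0]],[0,[0,0,0],[0,-0.35,0]],[0,[0,0,0],[0,0,0]],[0,[0,0,0],[0,0,0]],[0.5,[0,0,0],[0,0,0]],[1,[0,0,0],[0,0,0]],[1,[0,0,0],[0,0,0]],[1,[0,0,0],[0,0,0]]]'; python3 f.py
python3 -m inch '[[1,[0,-0.025,0],[0,0,0]],[1,[0,-0.025,0],[0,0,0]],[1,[0,-0.025,0],[0,0,0]],[1,[0,-0.015,0],[0,0,0]],[1,[0,0,0],[0,0,0]],[1,[0,0,0],[0,0,0]],[1,[0,0,0],[0,0,0]],[1,[0,0,0],[0,0,0]]]'; python3 f.py
python3 - <<'E'
from h import *
import pickle
s,x,r=tool();P=camera_params('wrist'); im=camera('wrist'); cv2.imwrite('pics/w2.png',im); pickle.dump((P,x,r.as_matrix()),open('P2.pkl','wb'))
for n in ('knob_grip','plunger_top'):
  print(n,[(d['location'],d['score']) for d in find_in('wrist',n)])
E
```

```text
t: 12.7
eef_pos: [0.5823, 0.0659, 0.1771]
ee_rot: [-1.453, -0.707, 0.707]
ft_force: [0.4, -0.0, 0.5]
gripper_width: 0.0838
yaw 141.88 F [ 0.4 -0.   0.5] M [-0.036 -0.046 -0.002] w 0.0838 x [0.5823 0.0659 0.1771] q6 0.0
t: 13.7
eef_pos: [0.5821, 0.0659, 0.2666]
ee_rot: [-1.452, -0.706, 0.707]
ft_force: [-0.1, 0.6, -0.4]
gripper_width: 0.0856
yaw 141.88 F [-0.1  0.6 -0.4] M [0.026 0.003 0.09 ] w 0.0856 x [0.5821 0.0659 0.2666] q6 0.0
knob_grip [([0.5799, 0.0688, 0.2155], 0.7), ([0.5713, 0.057, 0.1263], 0.19)]
plunger_top [([0.5601, -0.0014, 0.16], 0.63)]
```

View pics/w2.png

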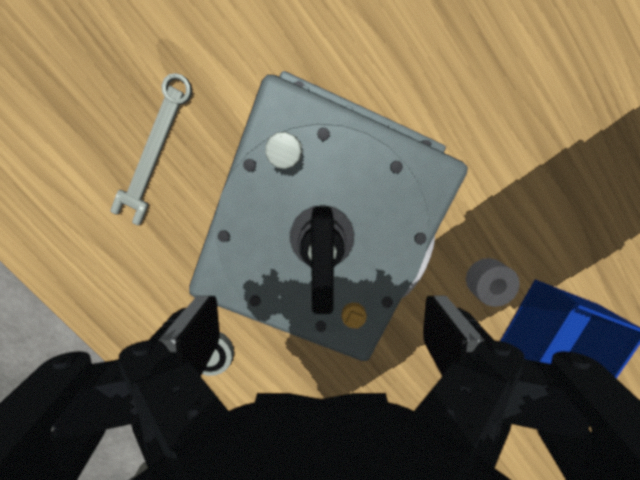

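The picture shows the bar followed the gripper: it is vertical at column 322, while the plunger is at (283,150) and still out. From the knob axis measured by grasp, the plunger is at about (0.561,-0.006). I shut the jaws, move over it and turn the gripper away from the knob.

```bash
python3 -m inch '[[0.5,[-0.024,0,-0.0095],[0,0,0]],[0,[-0.024,0,-0.0095],[0,0,0]],[0,[-0.0235,0,-0.0096],[0,0,0]],[0,[0,0,0],[0,-7.3,0]],[0,[0,0,0],[0,-7.3,0]],[0,[0,0,0],[0,-7.3,0]],[0,[0,0.015,0],[0,0,0]],[0,[0,0.015,0],[0,0,0]]]'
python3 -m inch '[[0,[0,0.02,0],[0,0,0]],[0,[0,0.02,0],[0,0,0]],[0,[0,0.014,0],[0,0,0]],[0,[0,0.005,0],[0,0,0]],[0,[0,0,0],[0,0,0]],[0,[0,0,0],[0,0,0]],[0,[0,0,0],[0,0,0]],[0,[0,0,0],[0,0,0]]]'; python3 f.py
python3 - <<'E'
from h import *
im=camera('wrist'); im2=camera('scene'); cv2.imwrite('pics/w3.png',np.hstack([cv2.resize(im,(400,300)),cv2.resize(im2[160:290,200:373],(400,300))]))
E
```

```text
t: 14.85
eef_pos: [0.5606, -0.008, 0.2359]
ee_rot: [-1.331, -0.996, 0.996]
ft_force: [0.6, 0.9, -0.9]
gripper_width: -0.0001
t: 15.85
eef_pos: [0.5609, -0.0081, 0.1787]
ee_rot: [-1.33, -0.999, 0.998]
ft_force: [-0.5, -0.2, 0.2]
gripper_width: -0.0
yaw 163.78 F [-0.5 -0.2  0.2] M [-0.037 -0.04  -0.004] w -0.0 x [ 0.5609 -0.0081  0.1787] q6 0.001
```

View pics/w3.png

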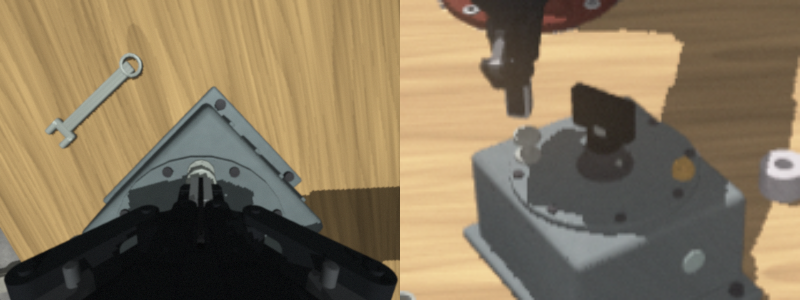

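The closed fingertips line up with the plunger (left view, tip at (203,190), plunger top at (202,165)). I press gently to just past the 2.5 mm mark and read the force.

```bash
python3 -m inch '[[0,[0,0.012,0],[0,0,0]],[0,[0,0.007,0],[0,0,0]],[0,[0,0.001,0],[0,0,0]],[0,[0,0.001,0],[0,0,0]],[0,[0,0.001,0],[0,0,0]],[0,[0,0.001,0],[0,0,0]],[0,[0,0.001,0],[0,0,0]],[0,[0,0.0005,0],[0,0,0]]]'; python3 f.py
```

```text
t: 16.95
eef_pos: [0.5607, -0.008, 0.1539]
ee_rot: [-1.33, -0.998, 0.998]
ft_force: [-1.3, -0.5, 3.2]
gripper_width: 0.0
yaw 163.78 F [-1.3 -0.5  3.2] M [0.153 0.362 0.003] w 0.0 x [ 0.5607 -0.008   0.1539] q6 0.001
```

Depth is 4.1 mm with only 3.2 N, past the blocked depth, so the drive is at the dwell. I continue home.

```bash
python3 -m inch '[[0,[0,0.0015,0],[0,0,0]],[0,[0,0.0015,0],[0,0,0]],[0,[0,0.0015,0],[0,0,0]],[0,[0,0.0015,0],[0,0,0]],[0,[0,0.001,0],[0,0,0]],[0,[0,0.001,0],[0,0,0]],[0,[0,0.001,0],[0,0,0]],[0,[0,0.0005,0],[0,0,0]]]'; python3 f.py
python3 -m inch '[[0,[0,0.0005,0],[0,0,0]],[0,[0,0.0005,0],[0,0,0]],[0,[0,0.0003,0],[0,0,0]],[0,[0,0,0],[0,0,0]],[0,[0,0,0],[0,0,0]],[0,[0,0,0],[0,0,0]],[0,[0,0,0],[0,0,0]],[0,[0,0,0],[0,0,0]]]'; python3 f.py
```

```text
t: 17.95
eef_pos: [0.5607, -0.008, 0.1443]
ee_rot: [-1.33, -0.998, 0.998]
ft_force: [-0.9, -0.6, 3.3]
gripper_width: -0.0001
yaw 163.78 F [-0.9 -0.6  3.3] M [ 0.106  0.307 -0.064] w -0.0001 x [ 0.5607 -0.008   0.1443] q6 0.001
t: 18.95
eef_pos: [0.5608, -0.008, 0.1439]
ee_rot: [-1.33, -0.999, 0.998]
ft_force: [-3.5, 1.0, 9.2]
gripper_width: -0.0003
yaw 163.79 F [-3.5  1.   9.2] M [ 0.132  0.947 -0.01 ] w -0.0003 x [ 0.5608 -0.008   0.1439] q6 0.003
```

It is on the hard stop (z 0.1439, force rising). One small extra press to make sure, then I retract.

```bash
python3 -m inch '[[0,[0,0.0004,0],[0,0,0]],[0,[0,0.0003,0],[0,0,0]],[0,[0,0,0],[0,0,0]],[0,[0,0,0],[0,0,0]],[0,[0,0,0],[0,0,0]],[0,[0,0,0],[0,0,0]],[0,[0,0,0],[0,0,0]],[0,[0,0,0],[0,0,0]]]'; python3 f.py
python3 -m inch '[[0,[0,-0.005,0],[0,0,0]],[0,[0,-0.02,0],[0,0,0]],[0,[0,-0.03,0],[0,0,0]],[0,[0,-0.04,0],[0,0,0]],[0,[0,-0.03,0],[0,0,0]],[0,[-0.05,0,0],[0,0,0]],[0,[0,0,0],[0,0,0]],[0,[0,0,0],[0,0,0]]]'; python3 f.py
python3 - <<'E'
from h import *
im=camera('scene'); im2=camera('top')
print([(np.round(d['location'],4),d['score']) for d in find_in('scene','plunger_top')])
cv2.imwrite('pics/end.png',np.hstack([cv2.resize(im[150:350,180:460],(420,300)),cv2.resize(im2[130:360,140:460],(380,300))]))
E
```

```text
t: 19.95
eef_pos: [0.5609, -0.0081, 0.1438]
ee_rot: [-1.331, -0.999, 0.998]
ft_force: [-5.7, 0.8, 12.9]
gripper_width: -0.0
yaw 163.79 F [-5.7  0.8 12.9] M [0.191 1.298 0.033] w -0.0 x [ 0.5609 -0.0081  0.1438] q6 0.004
t: 20.95
eef_pos: [0.5469, -0.056, 0.2679]
ee_rot: [-1.33, -0.998, 0.997]
ft_force: [0.2, 0.5, 0.5]
gripper_width: -0.0001
yaw 163.75 F [0.2 0.5 0.5] M [ 0.079 -0.046 -0.035] w -0.0001 x [ 0.5469 -0.056   0.2679] q6 -0.041
[(array([ 5.693e-01, -2.000e-04,  1.432e-01]), 0.39)]
```

View pics/end.png

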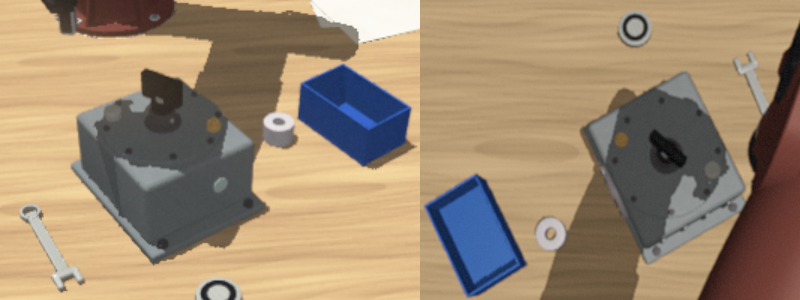

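The plunger is low on the cover (left view at (112,113)), the knob stays at its new angle, the bystanders show no sign of being moved, and the arm is clear.

```bash
python3 -c "
from plant import *
print(finish_job(), observe()['t'])"
```

```text
the job is handed in; nothing more can be done
the job is handed in; nothing more can be done
```

The drive is locked: the knob is at its dwell and the plunger is fully home. I handed the job in at about 21 s of the 61 s allowed; no verdict was reported.

**Knob:** I turned it about 24° clockwise. The torque dipped to -0.22 N m and then rose to +0.35 N m. I backed off 0.7° to the middle and let the knob go there.

**Plunger:** It passed the 2.5 mm blocking depth with only about 3 N, so I never forced it. It stopped at 143.8 mm above the bench, against 144 mm for fully home, with at most 13 N pressing on it.

**Last checks:**
- The scene camera's network put the plunger top at 143 mm, but with a low score (0.39) and about 10 mm to the side of where I pressed it.
- In the final pictures, taken before handing in, the knob held its angle and the robot was touching nothing. The bystanders look unmoved, judged by eye only.
- The camera estimate of the knob axis was about 1.5 mm off. This caused a brief 16 N side load when I gripped the knob, and I relieved it before turning.
- The deepest torque I read was -0.22 N m, not the quoted -0.4, probably because I only read it at the end of each step of about 2°.

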